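# Third hand at the crystal bonding fixture

## Task

We are about to bond the cobalt-blue crystal blank: first turn the curing-lamp dial to the red mark, then pick up the blue blank, stand it on the fixture's base and press its end face squarely and centred against the sprung brass plate until the black pointer rests in the green band, never driving the plate to the end of its travel. Finish while still holding it pressed there, steady and upright, so that I can fasten it; keep the blank upright throughout and leave the other things alone.

Things in the scene. Friction and masses are not known exactly. Their poses are not given: they have to be found in the camera images.
- dial (a joint): Power dial on top of the grey lamp supply, rad; grows as it turns clockwise seen from above, range 0 to 4.6, stays where it is left (friction about 0.04 N m). The red mark on its scale is at 2.40; the white ticks are 0.4 apart. It starts 0.5 to 1.5 short of the mark.
- dial_grip (a point): Grip point on the dial's axis, 25 mm above the top of the lamp supply, at its mid-height for gripping. The dial is a grey grip bar 44 mm long, 13 mm wide and 27 mm high (its top 11 mm above this point), on a disc 48 mm across and 10 mm high. The point turns with the dial: its x axis lies along the bar, its -x end is the one with the white pointer line, z is up. The axis is vertical.
- lampbox: Grey lamp supply box standing on the table, 130 x 120 x 70 mm high, fixed, origin under its centre. The dial is at the centre of its top; at dial value 0 the pointer points to the box's -x.
- cobalt: Cobalt-blue cut-crystal blank, a solid block 60 (its x) x 40 (its y) x 62 mm high, about 0.3 to 0.45 kg, loose; origin at the centre of its underside, z up. Its end faces are the two 40 x 62 mm faces at +x and -x, 30 mm from the centre; either may be pressed. Stands on the mat at the start.
- amber: Amber crystal blank of the same shape and size; leave alone. It and the blue one swap places between starts. Origin under its centre.
- mat: Grey felt mat 170 x 260 x 4 mm, fixed, origin at the centre of its underside.
- fixture: Bonding fixture, fixed to the table: a dark steel base plate 250 (x) x 110 (y) x 12 mm high, from x = -120 to +130 mm of its origin (origin at table height on its centreline, z up). A white centreline marks where the blank stands. Its aluminium spring housing stands on the far end, x = 78 to 125 mm, 55 mm high; on its top lie the white (too light), green (right) and red (too hard) bands of the gauge.
- pressplate: Brass press plate of the fixture, 12 (x) x 70 (y) mm, from 16 to 62 mm above the table, sprung to slide along the fixture's +x. Origin on its centreline at table height, mid-thickness: its working face, turned to the fixture's -x, is 6 mm towards -x of the origin and lies, unpressed, 20 mm to +x of the fixture's origin. Axes parallel to the fixture's.
- plate_face (a point): Centre of the press plate's working face, 39 mm above the table.
- gauge (a joint): How far the press plate is pushed in, m: 0 unpressed, 0.034 at the end of its travel. Spring 450 N/m from zero. The black pointer that rides with it is in the green band from 0.012 to 0.024 (about 5.4 to 10.8 N).
- dish: Clear crystal bowl 110 mm across, 45 mm high, loose; leave alone. Origin under its centre.
- paste: Jar of polishing paste 60 mm across, 70 mm high, loose; leave alone. Origin under its centre.
- driver: Screwdriver lying on the table, loose; leave alone. Origin under it.
- wheel: Orange grinding wheel lying flat, 80 mm across, 12 mm thick, loose; leave alone. Origin under its centre.
- brush: Brush lying on the table, loose; leave alone. Origin under it.
Not all that is in view belongs to the job. There is more than one size of the cobalt; the one meant has the size given above.

How it is judged:
On the way, in this order (a step that is already met when the one before it is completed fails the run):
1. the lamp dial stands at the red mark (2.40 within 0.13 rad) (value of joint dial between 2.27 and 2.53 rad), for 0.3 s.
2. the blue blank is lifted, its underside over 14 mm above the table, the dial still at the mark (all of step 1 and height (world z) of cobalt above 0.014 m), for 0.1 s.
3. the blue blank is held against the press plate as the end condition says, for half a second (all of step 1 and value of joint gauge between 0.011 and 0.025 m and contact force between cobalt and pressplate between 4 and 13 N and y of cobalt in the frame of pressplate between -0.012 and 0.012 m and z of cobalt in the frame of fixture between 0.008 and 0.018 m and angle between cobalt's own z axis and vertical below 0.1 rad and angle between the x axis of cobalt and the x axis of pressplate, either way round below 0.12 rad and contact force between the fingers and cobalt above 2 N and linear speed of cobalt below 0.02 m/s), for 0.5 s.
At the end, for the whole second after the job is handed in: Dial within 0.13 rad of the red mark (2.40); blue blank at most 6 mm above the base plate, upright within 0.1 rad, square to the press plate within 0.12 rad, centred within 12 mm, held by the fingers and at rest, the plate pushed in 11 to 25 mm with 4 to 13 N (all of step 3); the arm keeps its last pose, push and grip.
It fails at once if the press plate is driven to the end of its travel (over 31 mm) (value of joint gauge above 0.031 m).
It fails at once if the blue blank is tipped by over 0.5 rad (angle between cobalt's own z axis and vertical above 0.5 rad).
It fails at once if another loose thing is moved by over 30 mm (distance of any of amber, dish, paste, driver, wheel, brush from where it was at the start of the episode above 0.03 m).
It also fails if it takes over 56 s, if anything falls off the work surface, if the arm or the gripper's body presses on something with over 40 N, if the wrist force passes 120 N, or if a joint passes its speed limit or range.

## Robot

A 7-joint arm with a two-finger parallel gripper is mounted at the origin on the work surface. World frame = base frame: x ahead of the robot, y to its left, z up, the work surface at z = 0. Lengths are in m, angles in rad, forces in N, time in s.
With the tool pointing down it reaches from about 0.35 to 0.9 m from the base axis. Payload 8.1 kg.
Tool frame: the origin (TCP) lies at the very end of the fingers, on their centre line; the grasp point (between the pads) lies 19 mm behind it (grasp_offset is the distance from the TCP to the grasp point, in m); z points along the fingers, y is the line along which they close (so a half turn about z gives the same grasp; the last joint's range is limited). The gripper opens to 92 mm and grips with 3 to 60 N. Pads are 19 mm wide; open, the fingers measure 130 mm over their backs; the gripper's body (75 mm by 190 mm) begins 47 mm behind the grasp point.
Start: joints at [-1.38, 0.434, 0.025, 1.573, -0.012, 1.134, -0.075], TCP at [0.181, 0.598, 0.227] pointing down, gripper open.
Joint ranges: [-2.62, 2.62], [-0.44, 2.09], [-1.27, 1.32], [0.08, 2.57], [-1.32, 4.46], [0.12, 2], [-2.74, 2.74]. Speed limits (rad/s): [2.22, 2.22, 3.01, 3.01, 3.14, 3.14, 3.14].

## Interface

Orientations are given as a rotation vector (axis times angle).
In Python, from cell import observe, get_image, camera_params, sign_off, silhouettes, grasp_offset gives the robot as it stands. The module is installed in compiled form; this text tells all that it offers.
- The arm moves only by the tool jog_arm, never from a script. Its argument "motion" is a list that holds one entry, the list of rows, each a list of 7 numbers: the shift along the tool's x, y, z in m, then the turn, a rotation vector about the tool's x, y, z in rad, then the closure, from -1 (fully open) to 1 (shut), so that 0 is half open. In form: [[[dx, dy, dz, wx, wy, wz, hand], ...]]. A call has 1 to 10 rows; each row is the pose to reach, as a shift and turn from the pose commanded when the call began, along the tool's axes at that moment; what a row does not reach only later rows make up. A row lasts 1/12 s, in which the tool goes at most 41.7 mm and 7.16 degrees, less where a joint would pass 70% of its speed; a pose out of reach is approached as far as the arm can. A call with a gripper value outside its range is refused whole. The fingers move at their own pace and stop on an object; "force" is the grip in N (left out, the last holds). Time passes only in rows, so rows that repeat a pose let the fingers close. It gives the time, the measured TCP pose, the force, the opening and the grip force at its end, in the units of the state.
- observe(): the state, without advancing time (a new reading comes with each control period).
- get_image(name): name is "scene" or "top"; returns the picture (384x512x3 uint8, red, green, blue); there is no depth.
- camera_params(name): a dict with "vertical_fov" (degrees; the focal length in pixels is half the picture's height over the tangent of half this angle, whatever the lens; pixels are square), "cx", "cy" (the principal point, pixels), "dist_coeffs" ([k1, k2, p1, p2, k3] as OpenCV has them; the pictures are not rectified), "T" (4x4, takes a point from camera to world coordinates). Camera axes: x right, y down, z forward; pixel columns grow to the right and rows downward; lengths in m; the calibration is good to about 2 mm. A picture is of the moment at which its call begins. camera_params takes no time and is no camera call.
- sign_off(): hands the job in; it is judged then, once.
Trained networks look in the newest picture that a camera, given by its name, has taken for a name from the list of things; names that differ only in an ending like _2 or _b are one class to them, and where a whole thing is asked for, a point or a joint stands for the part that bears it (a point fixed in the world has none). Each returns a list of dicts, best first, with "p" (0 to 1); they miss things now and then, are a little off and sometimes report something else, mostly with a low value. They report only what shows in the picture. A call takes as long as a camera call. They do not tell look-alikes from the thing itself.
- silhouettes(query, camera): "mask" (384x512 bool, what is visible of it) and "pixel" ([column, row] in pixels, amid what is visible of it).
The state is a dict: "clock": time; "joints": joint angles; "dq": joint speeds; "joint_efforts": joint torques, N m; "position": TCP position; "ee_rot": TCP orientation; "force": force on the tool from outside, world axes, zero at the start; "ft_torque": the same for the moment, N m; "width": opening from 0.0 (shut) to 1.0 (fully open); "gripper_force": force on a finger pad.
Only numpy, scipy, OpenCV 4.12 (cv2) and the standard library are available. Lean on these libraries where they do the work, as an engineer would, in place of code of your own. Each camera call takes 0.05 s, during which the arm holds its last target. There are 200 camera calls.

## Working session

There is one attempt and no reset: what is moved stays moved. The work goes in short steps, Python scripts to look and compute and a tool call to move; the robot and the scene stay as the last step left them, time stands still between calls to the robot, and variables do not carry over. Pictures are saved under pics/ and viewed, at most 10 in all, crops included, and the job is handed in when it is done.

Besides the shell and the picture viewer there is one more tool, called after "Request:" as a command line: name --argument value ..., lists and objects as JSON in quotes. jog_arm: Moves the arm, as the interface text tells. Its arguments: {"type":"object","properties":{"motion":{"type":"array"},"force":{"type":"number"}},"required":["motion"]}

```bash
mkdir -p pics; python3 - <<'E'
from cell import *
import cv2, numpy as np
for n in ("scene","top"):
    im=get_image(n); cv2.imwrite(f"pics/{n}0.png",im[:,:,::-1]); p=camera_params(n); print(n,p)
s=observe(); print(s, grasp_offset if not callable(grasp_offset) else grasp_offset())
E
```

```text
scene {'vertical_fov': 45.54865103809429, 'cx': 253.30780055151166, 'cy': 190.32788257407037, 'dist_coeffs': array([0.05231785, 0.        , 0.        , 0.        , 0.        ]), 'T': array([[ 0.13854598,  0.75870302, -0.63653337,  1.3145872 ],
       [ 0.99021976, -0.11678515,  0.07632863, -0.05864918],
       [-0.01642688, -0.64088295, -0.76746284,  1.10137148],
       [ 0.        ,  0.        ,  0.        ,  1.        ]])}
top {'vertical_fov': 50.35068700127905, 'cx': 249.6224465299618, 'cy': 196.1026865114472, 'dist_coeffs': array([-0.11467621,  0.        ,  0.        ,  0.        ,  0.        ]), 'T': array([[ 0.01725521, -0.99922544,  0.03536641,  0.44820882],
       [-0.99968068, -0.01658839,  0.01906191,  0.01958479],
       [-0.01846047, -0.03568404, -0.9991926 ,  1.41580963],
       [ 0.        ,  0.        ,  0.        ,  1.        ]])}
{'clock': 0.1, 'joints': array([-1.37959576,  0.43512875,  0.02497512,  1.57399087, -0.0115748 ,
        1.13400368, -0.07509763]), 'dq': array([-0.00117542, -0.00108045,  0.00090852, -0.00239199, -0.00052201,
       -0.00017887,  0.00102792]), 'joint_efforts': array([ 3.31168492e-03, -6.69138265e+01,  9.87784155e-01, -3.15141284e+01,
       -6.05387287e-02,  3.75096663e-02,  4.25734277e-05]), 'position': array([0.18092341, 0.5977688 , 0.22604462]), 'ee_rot': array([-4.59924274e-01, -3.10768886e+00,  2.17578479e-03]), 'force': array([-0.14073052,  0.9140948 ,  0.00642861]), 'ft_torque': array([ 0.0189846 , -0.03969153,  0.03856217]), 'gripper_force': 0.0, 'width': 0.9961814516647038} 0.0188
```

View pics/scene0.png

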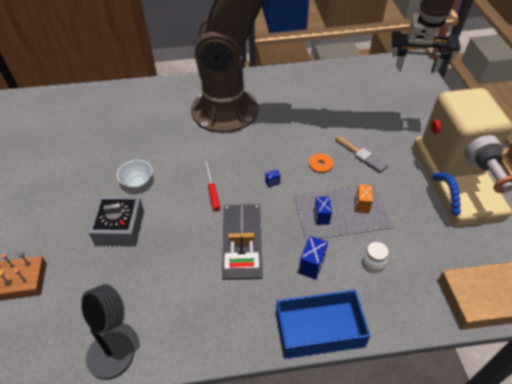

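View pics/top0.png

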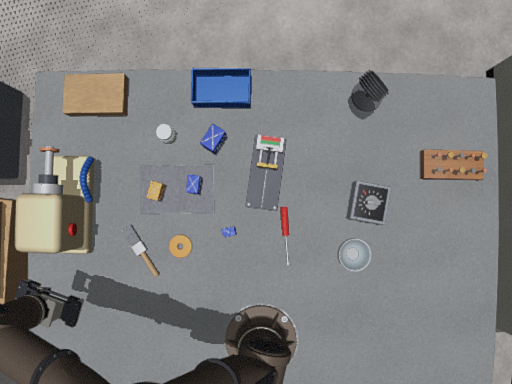

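Three blue blocks in the top picture: (193,184) on the mat, (213,138) larger, off the mat, and (229,231) much smaller. The one on the mat, beside the amber one at (156,191) and of the same size, fits the description. Next I'll fit poses and check sizes with an enlarged crop.

```bash
cat > h.py <<'E'
from cell import *
import cv2, numpy as np
from scipy.optimize import minimize
P={n:camera_params(n) for n in("scene","top")}
def K(n):
    p=P[n]; f=192/np.tan(np.radians(p["vertical_fov"]/2)); return np.array([[f,0,p["cx"]],[0,f,p["cy"]],[0,0,1]])
def proj(n,pts):
    W=np.linalg.inv(P[n]["T"]); return cv2.projectPoints(np.float64(pts).reshape(-1,1,3),cv2.Rodrigues(W[:3,:3])[0],W[:3,3],K(n),P[n]["dist_coeffs"])[0].reshape(-1,2)
def back(n,px,z):
    u=cv2.undistortPoints(np.float64(px).reshape(-1,1,2),K(n),P[n]["dist_coeffs"]).reshape(-1,2)
    T=P[n]["T"]; d=np.c_[u,np.ones(len(u))]@T[:3,:3].T; return T[:3,3]+d*((z-T[2,3])/d[:,2])[:,None]
def box(x0,x1,y0,y1,z0,z1): return np.array([[x,y,z] for x in(x0,x1) for y in(y0,y1) for z in(z0,z1)])
def place(pts,q):
    c,s=np.cos(q[2]),np.sin(q[2]); return pts@np.array([[c,-s,0],[s,c,0],[0,0,1]]).T+[q[0],q[1],0]
S=4
def hullmask(px):
    m=np.zeros((384*S,512*S),np.uint8); cv2.fillConvexPoly(m,cv2.convexHull(np.round((px+.5)*S).astype(np.int32)),1); return cv2.resize(m.astype(np.float32),(512,384),interpolation=cv2.INTER_AREA)
def fit(masks,pts,q0):
    def cost(q): 
        t=0
        for n,m in masks.items():
            h=hullmask(proj(n,place(pts,q))); t+=1-np.minimum(h,m).sum()/np.maximum(h,m).sum()
        return t/len(masks)
    r=min((minimize(cost,[q0[0],q0[1],a],method="Nelder-Mead",options=dict(initial_simplex=[[q0[0],q0[1],a],[q0[0]+.015,q0[1],a],[q0[0],q0[1]+.015,a],[q0[0],q0[1],a+.25]],xatol=1e-4,fatol=1e-5)) for a in q0[2:]),key=lambda r:r.fun)
    return r.x,r.fun
def near(q,n,px):
    L=silhouettes(q,n); 
    for d in L: print(q,n,np.round(d["pixel"]),round(d["p"],2),d["mask"].sum())
    L=[d for d in L if np.hypot(*(np.array(d["pixel"])-px))<25 and d["p"]>.3]
    return L[0]["mask"] if L else None
def hull(m):
    return hullmask(cv2.findNonZero(m.astype(np.uint8)).reshape(-1,2).astype(float))
E
cat > m.py <<'E'
from h import *
for n in P: get_image(n)
T={"cobalt":((193,184),(323,209),box(-.03,.03,-.02,.02,.004,.066),.06,np.linspace(0,3,7)[:-1]),
"lampbox":((370,202),(118,220),box(-.065,.065,-.06,.06,0,.07),.07,np.linspace(-.5,1.2,4)),
"fixture":((265,172),(242,241),np.r_[box(-.12,.13,-.055,.055,0,.012),box(.078,.125,-.03,.03,.012,.055)],.012,[-.3,0,.3])}
for k,(pt,ps,b,z,a) in T.items():
    M={n:near(k,n,px) for n,px in(("top",pt),("scene",ps))}
    M={n:hull(m) for n,m in M.items() if m is not None}
    c=back("top",[pt],z)[0]
    for sub in (M,*({n:m} for n,m in M.items())): print(k,list(sub),*fit(sub,b,[c[0],c[1],*a]))
im=get_image("top"); 
a=cv2.resize(im[160:245,325:415],None,fx=5,fy=5,interpolation=2); b=cv2.resize(im[115:245,140:240],None,fx=3.5,fy=3.5,interpolation=2)
h=max(a.shape[0],b.shape[0]); o=np.zeros((h,a.shape[1]+b.shape[1],3),np.uint8); o[:a.shape[0],:a.shape[1]]=a;o[:b.shape[0],a.shape[1]:]=b
cv2.imwrite("pics/crop1.png",o[:,:,::-1])
E
python3 m.py
```

```text
cobalt top [212. 138.] 0.58 503
cobalt top [194. 184.] 0.56 231
cobalt scene [315. 257.] 0.88 817
cobalt scene [323. 211.] 0.65 445
cobalt scene [271. 176.] 0.57 239
cobalt scene [245. 242.] 0.4 386
cobalt ['top', 'scene'] [ 0.53442596  0.23696996 -0.10927816] 0.13204920291900635
cobalt ['top'] [ 0.5330524   0.23931143 -0.19915228] 0.16241300106048584
cobalt ['scene'] [ 0.53743645  0.23570702 -0.13615537] 0.07907593250274658
lampbox top [368. 200.] 0.74 1562
lampbox top [139. 246.] 0.59 460
lampbox scene [114. 222.] 0.91 2269
lampbox ['top', 'scene'] [ 0.48254528 -0.35594791 -0.1473036 ] 0.060963451862335205
lampbox ['top'] [ 0.48283759 -0.35620952 -0.16769759] 0.026817679405212402
lampbox ['scene'] [ 0.48157284 -0.35695853 -0.07443448] 0.08269494771957397
fixture top [268. 174.] 0.94 2389
fixture top [356. 256.] 0.54 821
fixture top [138. 246.] 0.46 572
fixture scene [244. 245.] 0.75 2871
fixture scene [324. 213.] 0.29 411
fixture ['top', 'scene'] [ 0.57512146 -0.00656734 -0.11335338] 0.03585648536682129
fixture ['top'] [ 0.57483769 -0.00612161 -0.12004142] 0.03767228126525879
fixture ['scene'] [ 0.57730497 -0.00683193 -0.11796362] 0.02648770809173584
```

View pics/crop1.png

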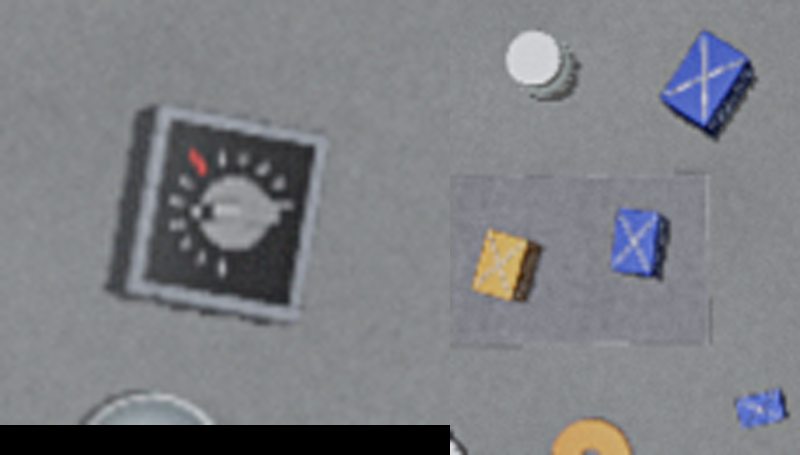

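The crop confirms it: the blue block on the mat (crop 638,242) is the same size as the amber one (505,265); the others are clearly larger (705,82) and smaller (760,408). The dial pointer (205,211) points left and the red mark is at (197,162), clockwise of it. I'll refine the angles with colour segmentation.

```bash
cat > m2.py <<'E'
from h import *
I={n:get_image(n) for n in P}
def blob(n,px,f,r=22):
    m=f(I[n].astype(int)).astype(np.uint8); k,l,s,c=cv2.connectedComponentsWithStats(m)
    d=[np.hypot(*(c[i]-px)) if s[i,4]>30 else 1e9 for i in range(k)]; d[0]=1e9; i=np.argmin(d); print(n,s[i],c[i]); return hull(l==i)
blue=lambda a:(a[...,2]>a[...,0]+35)&(a[...,2]>a[...,1]+35)
org=lambda a:(a[...,0]>a[...,2]+50)&(a[...,0]>110)
B=box(-.03,.03,-.02,.02,.004,.066)
for nm,f,t,s in(("cobalt",blue,(193,184),(323,209)),("amber",org,(156,191),(365,199))):
    M={n:blob(n,px,f) for n,px in(("top",t),("scene",s))}
    c=back("top",[t],.06)[0]
    for sub in(M,{"top":M["top"]},{"scene":M["scene"]}): print(nm,list(sub),*fit(sub,B,[c[0],c[1],-.5,0,.5,1.2]))
# dial rectified
c=np.array([.4828,-.3562]); g=.0005
def rect(z,c=c,r=.07):
    k=int(r/g); a=np.arange(-k,k+1)*g
    X,Y=np.meshgrid(a,a) # col -> -y, row -> -x
    pts=np.stack([c[0]-Y,c[1]-X,np.full_like(X,z)],-1)
    p=proj("top",pts.reshape(-1,3)).reshape(X.shape+(2,)).astype(np.float32); return cv2.remap(I["top"],p[...,0],p[...,1],cv2.INTER_CUBIC)
a=rect(.07);b=rect(.106)
h=a.astype(int); red=(h[...,0]>h[...,1]+50); ys,xs=np.nonzero(red); k=140
x,y=-(ys.mean()-k)*g,-(xs.mean()-k)*g; print("red at",x,y,"angle",np.arctan2(y,x),len(xs),"boxyaw from red",np.arctan2(y,x)-np.pi+2.4)
cv2.imwrite("pics/dial.png",np.hstack([a,b])[:,:,::-1])
E
python3 m2.py
```

```text
top [186 174  14  20 232] [192.56896552 183.62931034]
scene [316 196  16  28 369] [323.26558266 208.56368564]
cobalt ['top', 'scene'] [ 0.53536048  0.23790145 -0.24119813] 0.18432822823524475
cobalt ['top'] [ 0.53567124  0.23848428 -0.0891555 ] 0.15724140405654907
cobalt ['scene'] [ 0.53166165  0.23903486 -0.24836136] 0.1761723756790161
top [147 181  15  20 197] [153.89340102 190.45177665]
scene [358 184  16  18 265] [365.09811321 192.79245283]
amber ['top', 'scene'] [ 0.51022763  0.36866822 -0.28765073] 0.38045695424079895
amber ['top'] [ 0.51055386  0.36974822 -0.26107996] 0.289422869682312
amber ['scene'] [ 0.48710549  0.37981621 -0.34431137] 0.4502529501914978
red at 0.033048206278026904 0.02231614349775785 angle 0.5939285063136232 446 boxyaw from red -0.14766414727617017
```

View pics/dial.png

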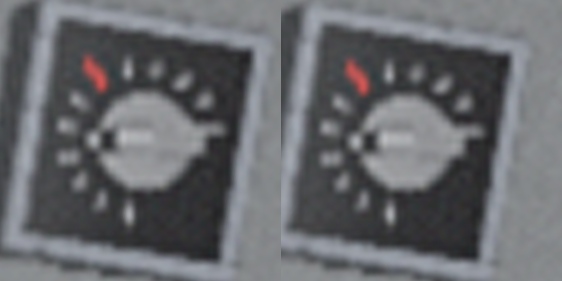

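Rectified dial view: the red mark direction gives a box yaw of -0.15 (it agrees with the fit). The pointer points almost exactly to world +y, between the 1.2 and 1.6 ticks, so it reads about 1.42. Setting out.

Request:
jog_arm --motion '[[[-0.4,-0.28,0,0,0,0.7,0.0],[-0.4,-0.28,0,0,0,0.7,0.0],[-0.4,-0.28,0,0,0,0.7,0.0],[-0.4,-0.28,0,0,0,0.7,0.0],[-0.4,-0.28,0,0,0,0.7,0.0],[-0.4,-0.28,0,0,0,0.7,0.0],[-0.4,-0.28,0,0,0,0.7,0.0],[-0.4,-0.28,0,0,0,0.7,0.0],[-0.4,-0.28,0,0,0,0.7,0.0],[-0.4,-0.28,0,0,0,0.7,0.0]]]' --force 20

```text
clock: 1.48
position: [0.4395, 0.269, 0.2271]
ee_rot: [1.497, 2.762, 0.001]
force: [0.9, 0.8, -0.5]
width: 0.502
gripper_force: 0.0
```

```bash
cat >> h.py <<'E'
from scipy.spatial.transform import Rotation as R
def axes():
    s=observe(); M=R.from_rotvec(s["ee_rot"]).as_matrix(); return s,M
def goto(p,yang=None):
    """shift in tool axes to world point p, and tool-z turn bringing tool y to world angle yang (mod pi)"""
    s,M=axes(); d=M.T@(np.array(p)-s["position"]); a=np.arctan2(M[1,1],M[0,1]); t=0
    if yang is not None: t=-((yang-a+np.pi/2)%np.pi-np.pi/2)
    print("clock",round(s["clock"],2),"pos",s["position"].round(4),"yang",round(a,3),"tilt",M[:,2].round(3),"j",s["joints"].round(2),"w",round(s["width"],2),"F",s["force"].round(1)); print("shift",d.round(4),"turn z",round(t,3))
E
python3 -c "
from h import *
goto([.483,-.356,.17],0)"
```

```text
clock 1.48 pos [0.4395 0.269  0.2271] yang 0.577 tilt [ 0.001  0.001 -1.   ] j [-0.91  0.26  0.32  1.86 -0.09  1.04  0.03] w 0.5 F [ 0.9  0.8 -0.5]
shift [-0.5475 -0.3046  0.0567] turn z 0.577
```

Request:
jog_arm --motion '[[[-0.36,-0.2,0,0,0,0.58,0.0],[-0.36,-0.2,0,0,0,0.58,0.0],[-0.36,-0.2,0,0,0,0.58,0.0],[-0.36,-0.2,0,0,0,0.58,0.0],[-0.36,-0.2,0,0,0,0.58,0.0],[-0.36,-0.2,0,0,0,0.58,0.0],[-0.36,-0.2,0,0,0,0.58,0.0],[-0.36,-0.2,0,0,0,0.58,0.0],[-0.54,-0.3,0.05,0,0,0.58,0.0],[-0.54,-0.3,0.05,0,0,0.58,0.0]]]'

```text
clock: 2.32
position: [0.4677, -0.1457, 0.2128]
ee_rot: [2.223, 2.218, 0.003]
force: [2.2, 1.2, -0.2]
width: 0.503
gripper_force: 0.0
```

```bash
python3 -c "
from h import *
goto([.483,-.356,.17],0)"
```

```text
clock 2.32 pos [ 0.4677 -0.1457  0.2128] yang -0.002 tilt [ 0.002  0.    -1.   ] j [-0.34  0.25  0.66  1.95 -0.18  1.    0.4 ] w 0.5 F [ 2.2  1.2 -0.2]
shift [-0.2103  0.0157  0.0428] turn z -0.002
```

Request:
jog_arm --motion '[[[-0.2,0.015,0.043,0,0,0,0.0],[-0.2,0.015,0.043,0,0,0,0.0],[-0.2,0.015,0.043,0,0,0,0.0],[-0.2,0.015,0.043,0,0,0,0.0],[-0.2,0.015,0.043,0,0,0,0.0],[-0.2,0.015,0.043,0,0,0,0.0],[-0.2,0.015,0.043,0,0,0,0.0],[-0.2,0.015,0.043,0,0,0,0.0]]]'

```text
clock: 2.98
position: [0.4818, -0.3435, 0.169]
ee_rot: [-2.225, -2.217, -0.0]
force: [-1.2, 0.5, -0.2]
width: 0.501
gripper_force: 0.0
```

```bash
python3 - <<'E'
from h import *
goto([.483,-.356,.083],0)
I={n:get_image(n) for n in P}
a=cv2.resize(I["scene"][150:270,60:190],(520,480),interpolation=2); cv2.imwrite("pics/d2.png",a[:,:,::-1])
# cobalt top face (bright blue) fit, top cam; full fit, scene with loose threshold
B=box(-.03,.03,-.02,.02,.004,.066)
for nm,cx,sx,f in(("cobalt",(193,184),(323,209),lambda a,t:(a[...,2]-a[...,0]>t)),("amber",(156,191),(365,199),lambda a,t:(a[...,0]-a[...,2]>t))):
  for n,px,t,pts in(("top",cx,45,B[B[:,2]>.05]),("scene",sx,25,B)):
    m=f(cv2.GaussianBlur(I[n],(0,0),.6).astype(int),t).astype(np.uint8); w=np.zeros_like(m); w[px[1]-22:px[1]+22,px[0]-17:px[0]+17]=1
    k,l,s,c=cv2.connectedComponentsWithStats(m*w); i=1+np.argmax(s[1:,4]); q=np.argwhere(l==i)[:,::-1].astype(float)
    q=np.concatenate([q+o for o in([.5,.5],[-.5,.5],[.5,-.5],[-.5,-.5])]); H=hullmask(q)
    c0=back("top",[cx],.066)[0]; print(nm,n,s[i],*fit({n:H},pts,[c0[0],c0[1],-.4,-.1,.2]))
E
```

```text
clock 2.98 pos [ 0.4818 -0.3435  0.169 ] yang -0.004 tilt [-0.     0.001 -1.   ] j [ 0.08  0.49  0.64  1.77 -0.34  1.    0.86] w 0.5 F [-1.2  0.5 -0.2]
shift [-0.0125  0.0013  0.086 ] turn z -0.004
cobalt top [186 174  14  20 233] [ 0.53394284  0.23524281 -0.0589449 ] 0.13732057809829712
cobalt scene [315 196  18  29 431] [ 0.53460204  0.23826383 -0.11266124] 0.06347596645355225
amber top [147 181  17  20 230] [ 0.51025758  0.36472167 -0.23379001] 0.17529135942459106
amber scene [356 183  18  31 476] [ 0.50923395  0.36872232 -0.22787153] 0.0744219422340393
```

View pics/d2.png

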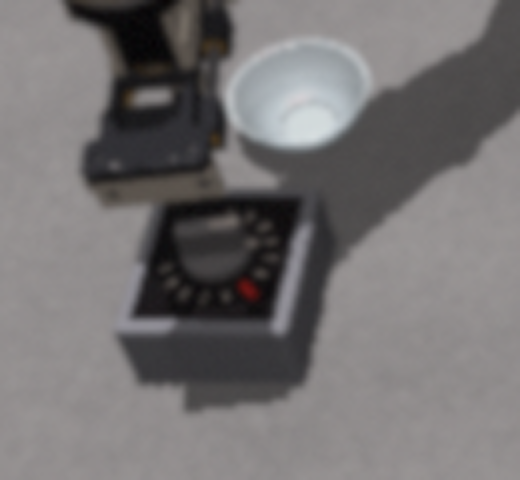

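```bash
python3 - <<'E'
from h import *
s=observe(); p=s["position"]
print(proj("scene",[p,p+[.03,0,0],p-[.03,0,0],[.4828,-.3562,.106]]).round(1), proj("top",[[.4828,-.3562,.106]]))
d=silhouettes("dial","scene")
for x in d[:2]:
    print(x["pixel"],x["p"],x["mask"].sum(), cv2.boundingRect(x["mask"].astype(np.uint8)))
E
```

```text
[[110.2 190. ]
 [109.5 198.7]
 [110.9 181.6]
 [111.  205.4]] [[373.81163733 201.8117515 ]]
[113.5, 214.6] 0.53 205 (105, 205, 17, 15)
```

Request:
jog_arm --motion '[[[-0.012,0.001,0.0,0,0,0,0.0],[-0.012,0.001,0.03,0,0,0,0.0],[-0.012,0.001,0.05,0,0,0,0.0],[-0.012,0.001,0.05,0,0,0,0.0],[-0.012,0.001,0.05,0,0,0,0.0]]]'

```text
clock: 3.55
position: [0.4826, -0.3555, 0.1191]
ee_rot: [-2.223, -2.217, 0.001]
force: [0.4, -0.1, -0.1]
width: 0.497
gripper_force: 0.0
```

```bash
python3 -c "
from h import *
goto([.483,-.356,.084],0)"
```

```text
clock 3.55 pos [ 0.4826 -0.3555  0.1191] yang -0.003 tilt [-0.001  0.001 -1.   ] j [ 0.13  0.56  0.61  1.8  -0.39  0.91  0.91] w 0.5 F [ 0.4 -0.1 -0.1]
shift [-0.0005  0.0005  0.0351] turn z -0.003
```

Request:
jog_arm --motion '[[[0,0,0.02,0,0,0,0.0],[0,0,0.035,0,0,0,0.0],[0,0,0.035,0,0,0,0.0],[0,0,0.035,0,0,0,1],[0,0,0.035,0,0,0,1],[0,0,0.035,0,0,0,1],[0,0,0.035,0,0,0,1],[0,0,0.035,0,0,0,1],[0,0,0.035,0,0,0,1],[0,0,0.035,0,0,0,1]]]' --force 15

```text
clock: 4.38
position: [0.4826, -0.356, 0.0849]
ee_rot: [-2.225, -2.218, -0.0]
force: [-2.7, 1.3, 4.8]
width: 0.14
gripper_force: 15.0
```

```bash
python3 -c "
from h import *
goto([.483,-.356,.084],.594-1.5708);s=observe();print(s['gripper_force'],s['ft_torque'],s['width']*.092)"
```

```text
clock 4.38 pos [ 0.4826 -0.356   0.0849] yang -0.003 tilt [ 0.  0. -1.] j [ 0.15  0.6   0.58  1.82 -0.42  0.85  0.94] w 0.14 F [-2.7  1.3  4.8]
shift [-0.      0.0004  0.0009] turn z 0.973
15.00102549791336 [0.12301577 0.55849527 0.05608584] 0.01284166876113058
```

Request:
jog_arm --motion '[[[0,0,0,0,0,0.11,1],[0,0,0,0,0,0.22,1],[0,0,0,0,0,0.33,1],[0,0,0,0,0,0.44,1],[0,0,0,0,0,0.55,1],[0,0,0,0,0,0.66,1],[0,0,0,0,0,0.77,1],[0,0,0,0,0,0.88,1],[0,0,0,0,0,0.973,1],[0,0,0,0,0,0.973,1]]]'

```text
clock: 5.22
position: [0.4828, -0.3561, 0.0849]
ee_rot: [3.006, 0.911, -0.0]
force: [-2.0, 0.2, 7.1]
width: 0.139
gripper_force: 15.0
```

Request:
jog_arm --motion '[[[0,0,0,0,0,0,1],[0,0,0,0,0,0,1],[0,0,0,0,0,0,0],[0,0,0,0,0,0,0],[0,0,0,0,0,0,0],[0,0,-0.03,0,0,0,0],[0,0,-0.07,0,0,0,0],[0,0,-0.11,0,0,0,0],[0,0,-0.15,0,0,0,0],[0,0,-0.15,0,0,0,0]]]'

```text
clock: 6.05
position: [0.4847, -0.3591, 0.2417]
ee_rot: [2.996, 0.917, 0.01]
force: [0.4, -1.2, 0.7]
width: 0.504
gripper_force: 0.0
```

```bash
python3 -c "
from h import *
goto([.535,.08,.2],1.46)
im=get_image('scene')
cv2.imwrite('pics/d3.png',cv2.resize(im[150:270,60:190],(520,480),interpolation=2)[:,:,::-1])"
```

```text
clock 6.05 pos [ 0.4847 -0.3591  0.2417] yang -0.977 tilt [ 0.008 -0.006 -1.   ] j [-0.1   0.52  1.    1.67 -0.47  1.2   0.03] w 0.5 F [ 0.4 -1.2  0.7]
shift [ 0.2873 -0.3361  0.0396] turn z 0.705
```

View pics/d3.png

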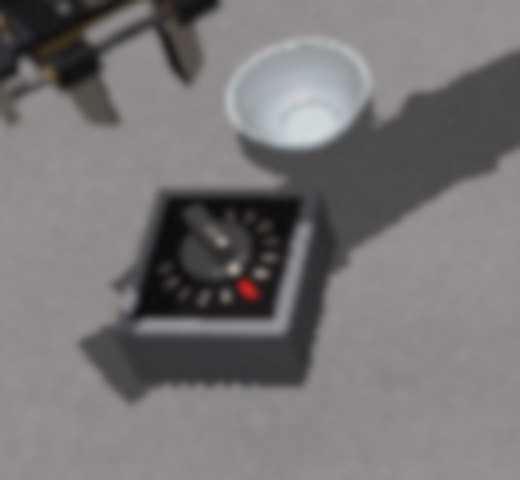

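```bash
python3 - <<'E'
from h import *
c=np.array([.4828,-.3562]); g=.0005;k=100;o=[]
a=np.arange(-k,k+1)*g; X,Y=np.meshgrid(a,a)
for n in("scene","top"):
    im=get_image(n)
    for z in(.07,.106):
        p=proj(n,np.stack([c[0]-Y,c[1]-X,np.full_like(X,z)],-1).reshape(-1,3)).reshape(X.shape+(2,)).astype(np.float32)
        r=cv2.remap(im,p[...,0],p[...,1],cv2.INTER_CUBIC)
        e=r.astype(int); ys,xs=np.nonzero(e[...,0]>e[...,1]+50)
        if len(xs): print(n,z,"red",np.arctan2(k-xs.mean(),k-ys.mean()))
        if z>.1: # expected bar: pointer direction .594
            cv2.line(r,(k,k),(int(k-60*np.sin(.594)),int(k-60*np.cos(.594))),(0,255,0),1)
        o.append(cv2.resize(r,(300,300)))
cv2.imwrite("pics/d4.png",np.vstack([np.hstack(o[:2]),np.hstack(o[2:])])[:,:,::-1])
E
```

```text
scene 0.07 red 0.5712352700759074
top 0.07 red 0.5937951095592243
top 0.106 red 0.7932246764775269
```

View pics/d4.png

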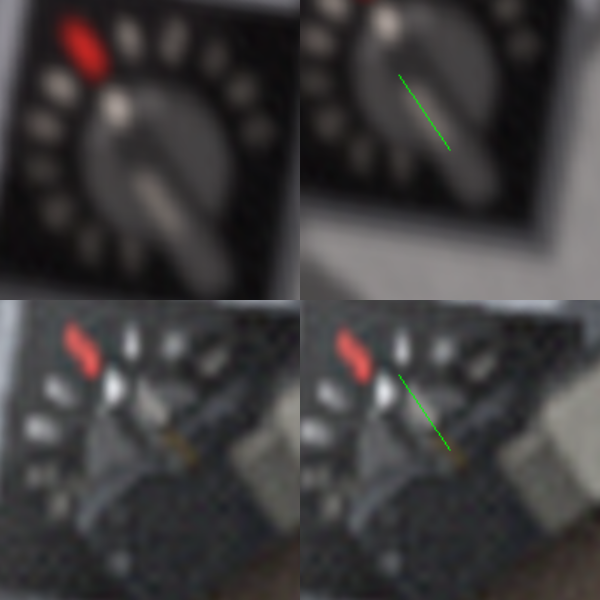

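The bar's white line is parallel to the drawn target direction, and the dot on the disc (115,107) lies towards the red mark (85,50), so the dial is at about 2.4. Next, the blue blank.

```bash
python3 -c "
from h import *
goto([.5345,.237,.17],1.47)"
```

```text
clock 6.2 pos [ 0.483  -0.3555  0.2343] yang -0.976 tilt [ 0.001  0.    -1.   ] j [-0.1   0.52  0.99  1.68 -0.47  1.2   0.03] w 0.5 F [0.3 0.1 0.2]
shift [ 0.3748 -0.4617  0.0646] turn z 0.696
```

Request:
jog_arm --motion '[[[0.375,-0.46,0.03,0,0,0.5,-0.5],[0.375,-0.46,0.03,0,0,0.5,-0.5],[0.375,-0.46,0.03,0,0,0.5,-0.5],[0.375,-0.46,0.03,0,0,0.5,-0.5],[0.375,-0.46,0.03,0,0,0.5,-0.5],[0.375,-0.46,0.03,0,0,0.5,-0.5],[0.375,-0.46,0.03,0,0,0.7,-0.5],[0.375,-0.46,0.03,0,0,0.7,-0.5],[0.375,-0.46,0.03,0,0,0.7,-0.5],[0.375,-0.46,0.03,0,0,0.7,-0.5]]]'

```text
clock: 7.03
position: [0.5186, 0.0601, 0.2118]
ee_rot: [3.137, -0.166, -0.003]
force: [0.7, -0.9, -0.4]
width: 0.75
gripper_force: 0.0
```

```bash
python3 -c "
from h import *
goto([.5345,.237,.15],1.47)"
```

```text
clock 7.03 pos [0.5186 0.0601 0.2118] yang -1.677 tilt [-0.002 -0.    -1.   ] j [-1.07  0.53  1.27  1.9  -0.56  1.14 -1.27] w 0.75 F [ 0.7 -0.9 -0.4]
shift [-0.0028 -0.1776  0.0617] turn z -0.005
```

Joint 3 is close to its limit, so I'll take the other half-turn of the grasp instead and unwind.

Request:
jog_arm --motion '[[[0,0,0,0,0,-0.12,-0.5],[0,0,0,0,0,-0.24,-0.5],[0,0,0,0,0,-0.36,-0.5],[0,0,0,0,0,-0.48,-0.5],[0,0,0,0,0,-0.6,-0.5],[0,-0.02,0,0,0,-0.72,-0.5],[0,-0.04,0,0,0,-0.84,-0.5],[0,-0.06,0,0,0,-0.96,-0.5],[0,-0.08,0,0,0,-1.08,-0.5],[0,-0.1,0,0,0,-1.2,-0.5]]]'

```text
clock: 7.87
position: [0.5292, 0.1581, 0.2117]
ee_rot: [-2.677, -1.643, 0.004]
force: [-0.1, 0.2, 0.7]
width: 0.75
gripper_force: 0.0
```

```bash
python3 -c "
from h import *
goto([.5345,.237,.17],1.47)"
```

```text
clock 7.87 pos [0.5292 0.1581 0.2117] yang -0.47 tilt [-0.003 -0.001 -1.   ] j [-1.02  0.43  0.9   1.82 -0.37  1.08 -0.46] w 0.75 F [-0.1  0.2  0.7]
shift [ 0.0728 -0.031   0.0416] turn z 1.201
```

Request:
jog_arm --motion '[[[0.01,0,0,0,0,-0.12,-0.5],[0.02,0,0,0,0,-0.24,-0.5],[0.03,-0.01,0,0,0,-0.36,-0.5],[0.04,-0.01,0,0,0,-0.48,-0.5],[0.05,-0.02,0,0,0,-0.6,-0.5],[0.06,-0.02,0,0,0,-0.72,-0.5],[0.07,-0.03,0,0,0,-0.84,-0.5],[0.07,-0.03,0,0,0,-0.96,-0.5],[0.07,-0.03,0,0,0,-1.08,-0.5],[0.07,-0.03,0,0,0,-1.2,-0.5]]]'

```text
clock: 8.7
position: [0.5345, 0.2333, 0.2114]
ee_rot: [-1.28, -2.867, 0.004]
force: [0.2, -0.1, 0.5]
width: 0.749
gripper_force: 0.0
```

Request:
jog_arm --motion '[[[0,0,0,0,0,-0.12,-0.5],[0,0,0,0,0,-0.24,-0.5],[0,0,0,0,0,-0.36,-0.5],[0,0,0,0,0,-0.48,-0.5],[0,0,0,0,0,-0.6,-0.5],[0,0,0,0,0,-0.72,-0.5],[0,0,0,0,0,-0.74,-0.5],[0,0,0,0,0,-0.74,-0.5]]]'

```text
clock: 9.37
position: [0.535, 0.2328, 0.212]
ee_rot: [-0.171, -3.135, 0.001]
force: [-0.3, -0.1, -0.2]
width: 0.753
gripper_force: 0.0
```

```bash
python3 - <<'E'
from h import *
goto([.5345,.237,.1],1.47)
im=get_image("scene"); cv2.imwrite("pics/c1.png",cv2.resize(im[120:280,250:420],(680,640),interpolation=2)[:560,:,::-1])
E
```

```text
clock 9.37 pos [0.535  0.2328 0.212 ] yang 1.462 tilt [-0.002 -0.001 -1.   ] j [-0.78  0.39  0.38  1.72 -0.16  1.07  1.12] w 0.75 F [-0.3 -0.1 -0.2]
shift [0.0007 0.0042 0.112 ] turn z -0.008
```

View pics/c1.png

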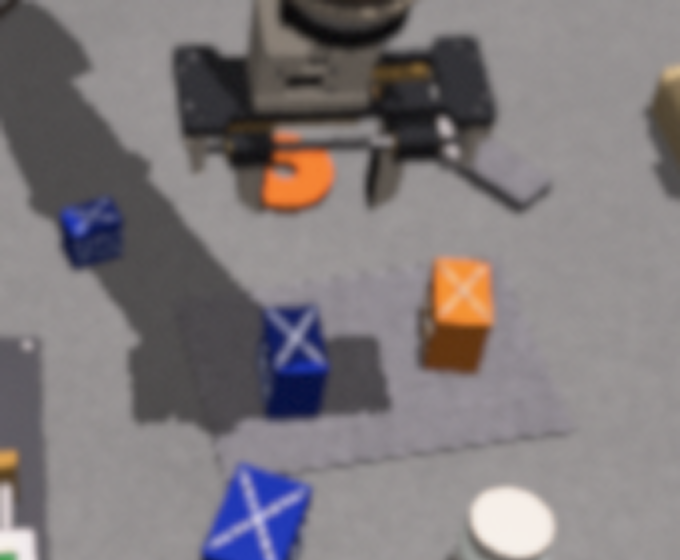

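The picture shows the open fingers (crop 260,180 and 385,180) spanning the blue blank (295,360), with amber (460,315) well clear. Descending.

Request:
jog_arm --motion '[[[0,0.004,0.03,0,0,0,-0.5],[0,0.004,0.06,0,0,0,-0.5],[0,0.004,0.09,0,0,0,-0.5],[0,0.004,0.12,0,0,0,-0.5],[0,0.004,0.15,0,0,0,-0.5],[0,0.004,0.17,0,0,0,-0.5],[0,0.004,0.185,0,0,0,-0.5],[0,0.004,0.19,0,0,0,-0.5],[0,0.004,0.19,0,0,0,-0.5]]]'

```text
clock: 10.17
position: [0.5352, 0.2366, 0.0218]
ee_rot: [-0.171, -3.135, 0.003]
force: [0.3, -0.0, 0.0]
width: 0.749
gripper_force: 0.0
```

Request:
jog_arm --motion '[[[0,0,0,0,0,0,1],[0,0,0,0,0,0,1],[0,0,0,0,0,0,1],[0,0,0,0,0,0,1],[0,0,0,0,0,0,1],[0,0,0,0,0,0,1]]]' --force 35

```text
clock: 10.67
position: [0.5366, 0.2371, 0.024]
ee_rot: [0.168, 3.136, 0.001]
force: [-1.1, -0.8, 6.4]
width: 0.434
gripper_force: 35.0
```

```bash
python3 - <<'E'
from h import *
goto([.5345,.237,.1],1.47); s=observe(); print(s["gripper_force"],s["width"]*92)
E
```

```text
clock 10.67 pos [0.5366 0.2371 0.024 ] yang 1.464 tilt [ 0.001  0.    -1.   ] j [-0.71  0.62  0.29  1.88 -0.27  0.67  1.21] w 0.43 F [-1.1 -0.8  6.4]
shift [ 0.002  -0.0003 -0.076 ] turn z -0.006
35.00103414058685 39.93452292585035
```

Request:
jog_arm --motion '[[[0,0,-0.01,0,0,0,1],[0,0,-0.03,0,0,0,1],[0,0,-0.05,0,0,0,1],[0,0,-0.07,0,0,0,1],[0,0,-0.09,0,0,0,1],[0,0,-0.1,0,0,0,1],[0,0,-0.1,0,0,0,1]]]'

```text
clock: 11.25
position: [0.5374, 0.2377, 0.1257]
ee_rot: [0.168, 3.134, 0.004]
force: [0.2, -0.2, -3.0]
width: 0.436
gripper_force: 35.0
```

Request:
jog_arm --motion '[[[-0.003,-0.015,0,0,0,0,1],[-0.006,-0.04,0,0,0,0,1],[-0.01,-0.07,0,0,0,0,1],[-0.014,-0.1,0,0,0,0,1],[-0.018,-0.13,0,0,0,0,1],[-0.022,-0.16,0,0,0,0,1],[-0.026,-0.19,0,0,0,0,1],[-0.03,-0.22,0,0,0,0,1],[-0.03,-0.238,0,0,0,0,1],[-0.03,-0.238,0,0,0,0,1]]]'

```text
clock: 12.08
position: [0.539, -0.009, 0.1222]
ee_rot: [-0.179, -3.134, 0.005]
force: [-0.9, -0.6, -3.2]
width: 0.434
gripper_force: 35.0
```

```bash
python3 - <<'E'
from h import *
goto([.5412,-.0025,.036],1.456); s=observe(); print(s["gripper_force"],s["width"]*92)
I={n:get_image(n) for n in P}
# white centreline of fixture in top view, and re-measure yaw; scene crop
B=box(-.03,.03,-.02,.02,0,.062)
im=I["scene"]; o=cv2.resize(im[150:290,190:320],(650,600)[:2] if 0 else (557,600),interpolation=2)
cv2.imwrite("pics/f1.png",o[:,:,::-1])
m=silhouettes("fixture","top")[0]; print(m["p"],m["mask"].sum())
E
```

```text
clock 12.08 pos [ 0.539  -0.009   0.1222] yang 1.457 tilt [-0.002 -0.003 -1.   ] j [-0.37  0.43  0.38  1.93 -0.21  0.83  1.58] w 0.43 F [-0.9 -0.6 -3.2]
shift [-0.0016  0.007   0.0862] turn z 0.001
34.998963475227356 39.97226644449527
0.58 441
```

View pics/f1.png

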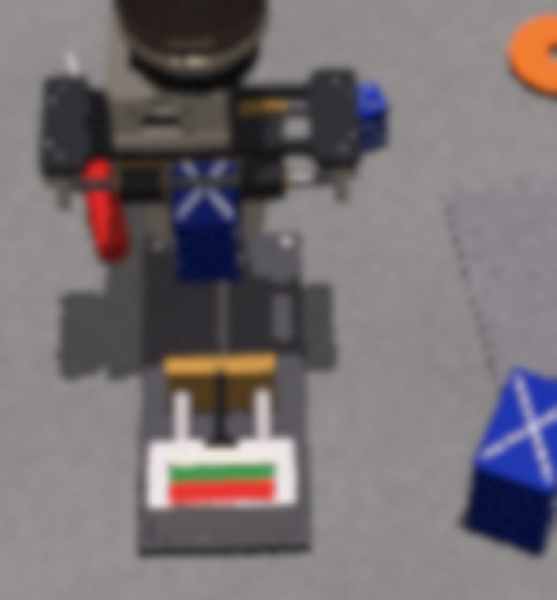

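Request:
jog_arm --motion '[[[0,0.006,0,0,0,0,1],[0,0.006,0.02,0,0,0,1],[0,0.006,0.04,0,0,0,1],[0,0.006,0.06,0,0,0,1],[0,0.006,0.075,0,0,0,1],[0,0.006,0.08,0,0,0,1],[0,0.006,0.083,0,0,0,1],[0,0.006,0.083,0,0,0,1],[0,0.006,0.083,0,0,0,1]]]'

```text
clock: 12.98
position: [0.5418, 0.0037, 0.0409]
ee_rot: [0.167, 3.136, 0.0]
force: [0.0, -0.3, -3.5]
width: 0.439
gripper_force: 35.0
```

```bash
python3 - <<'E'
from h import *
goto([.576,-.0065,.034],1.456)
E
```

```text
clock 12.98 pos [0.5418 0.0037 0.0409] yang 1.465 tilt [ 0.001  0.    -1.   ] j [-0.34  0.55  0.32  1.99 -0.28  0.65  1.63] w 0.44 F [ 0.  -0.3 -3.5]
shift [-0.0351 -0.0066  0.007 ] turn z 0.009
```

Request:
jog_arm --motion '[[[0,-0.0065,0,0,0,0.009,1],[0,-0.0065,0.003,0,0,0.009,1],[0,-0.0065,0.006,0,0,0.009,1],[0,-0.0065,0.006,0,0,0.009,1],[-0.005,-0.0065,0.006,0,0,0.009,1],[-0.01,-0.0065,0.006,0,0,0.009,1],[-0.015,-0.0065,0.006,0,0,0.009,1],[-0.019,-0.0065,0.006,0,0,0.009,1],[-0.019,-0.0065,0.006,0,0,0.009,1],[-0.019,-0.0065,0.006,0,0,0.009,1]]]'

```text
clock: 13.82
position: [0.5598, -0.0053, 0.0342]
ee_rot: [0.182, 3.136, -0.0]
force: [-0.8, 0.0, -3.9]
width: 0.435
gripper_force: 35.0
```

```bash
cat > f.py <<'E'
from h import *
goto([.576,-.0065,.034],1.456)
I={n:get_image(n) for n in P}; q=[.576,-.0065,-.115]
im=I["scene"]
m=((im[...,2].astype(int)-im[...,0]>25)).astype(np.uint8); w=np.zeros_like(m); w[180:245,215:275]=1
k,l,s,c=cv2.connectedComponentsWithStats(m*w); i=1+np.argmax(s[1:,4]); print("blue",s[i],c[i])
# predicted: block at TCP, bottom z
M=R.from_rotvec(observe()["ee_rot"]).as_matrix(); p=observe()["position"]; ya=np.arctan2(M[1,1],M[0,1])-np.pi/2
b=place(box(-.03,.03,-.02,.02,p[2]-.02,p[2]+.042),[p[0],p[1],ya]); pr=proj("scene",b); print("pred bbox",pr.min(0).round(1),pr.max(0).round(1)); print(pr.round(1).tolist())
E
python3 f.py
```

```text
clock 13.82 pos [ 0.5598 -0.0053  0.0342] yang 1.455 tilt [ 0. -0. -1.] j [-0.31  0.58  0.32  1.95 -0.28  0.66  1.64] w 0.43 F [-0.8  0.  -3.9]
shift [-0.0162  0.0007  0.0002] turn z -0.001
blue [234 220  15  12 156] [241.07051282 225.59615385]
pred bbox [233.5 209.5] [248.6 240. ]
[[234.6, 222.8], [233.6, 209.9], [248.3, 222.4], [247.8, 209.5], [234.6, 240.0], [233.5, 227.3], [248.6, 239.6], [248.1, 226.9]]
```

Request:
jog_arm --motion '[[[-0.003,0,0,0,0,0,1],[-0.006,0,0,0,0,0,1],[-0.009,0,0,0,0,0,1],[-0.012,0,0,0,0,0,1],[-0.015,0,0,0,0,0,1],[-0.015,0,0,0,0,0,1],[-0.015,0,0,0,0,0,1]]]'

```text
clock: 14.5
position: [0.5741, -0.007, 0.0341]
ee_rot: [-0.182, -3.135, -0.0]
force: [-2.6, 0.2, -1.4]
width: 0.436
gripper_force: 35.0
```

```bash
python3 f.py
```

```text
clock 14.5 pos [ 0.5741 -0.007   0.0341] yang 1.455 tilt [-0.001  0.    -1.   ] j [-0.31  0.6   0.32  1.91 -0.28  0.68  1.64] w 0.44 F [-2.6  0.2 -1.4]
shift [-0.0019  0.0007  0.0001] turn z -0.001
blue [234 225  15   9 129] [240.97674419 228.95348837]
pred bbox [233.5 213.7] [248.8 244.4]
[[234.6, 226.9], [233.6, 214.1], [248.4, 226.5], [247.9, 213.7], [234.6, 244.4], [233.5, 231.8], [248.8, 244.0], [248.2, 231.4]]
```

Request:
jog_arm --motion '[[[-0.002,0,0,0,0,0,1],[-0.004,0,0,0,0,0,1],[-0.006,0,0,0,0,0,1],[-0.008,0,0,0,0,0,1],[-0.01,0,0,0,0,0,1],[-0.012,0,0,0,0,0,1],[-0.012,0,0,0,0,0,1],[-0.012,0,0,0,0,0,1],[-0.012,0,0,0,0,0,1],[-0.012,0,0,0,0,0,1]]]'

```text
clock: 15.43
position: [0.5851, -0.0082, 0.0341]
ee_rot: [-0.182, -3.134, -0.0]
force: [-7.6, 1.1, 1.5]
width: 0.432
gripper_force: 35.0
```

```bash
python3 f.py; python3 - <<'E'
from h import *
im=get_image("scene"); cv2.imwrite("pics/f2.png",cv2.resize(im[190:290,200:290],(540,600),interpolation=2)[:,:,::-1])
E
```

```text
clock 15.43 pos [ 0.5851 -0.0082  0.0341] yang 1.455 tilt [-0.002  0.    -1.   ] j [-0.3   0.61  0.32  1.88 -0.28  0.7   1.64] w 0.43 F [-7.6  1.1  1.5]
shift [0.0092 0.0007 0.0001] turn z -0.001
blue [234 228  15  10 128] [241.046875  232.1640625]
pred bbox [233.5 216.9] [248.8 247.8]
[[234.6, 230.1], [233.6, 217.3], [248.5, 229.7], [247.9, 216.9], [234.6, 247.8], [233.5, 235.2], [248.8, 247.3], [248.3, 234.8]]
```

View pics/f2.png

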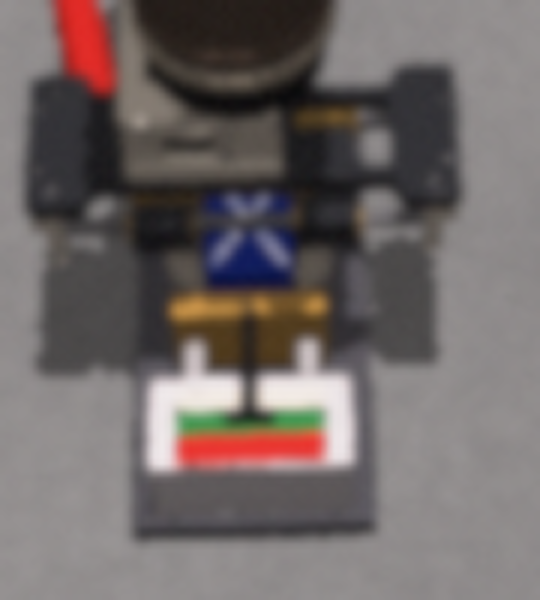

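The picture shows the blank (crop 250,240) flat against the brass plate (250,305), and the pointer tip (250,415) just inside the green band (412–430). The 7.6 N reading matches about 16 mm. I'll add 1.5 mm for margin and hold.

Request:
jog_arm --motion '[[[-0.001,0,0,0,0,0,1],[-0.0015,0,0,0,0,0,1],[-0.0015,0,0,0,0,0,1],[-0.0015,0,0,0,0,0,1],[-0.0015,0,0,0,0,0,1],[-0.0015,0,0,0,0,0,1],[-0.0015,0,0,0,0,0,1],[-0.0015,0,0,0,0,0,1],[-0.0015,0,0,0,0,0,1],[-0.0015,0,0,0,0,0,1]]]'

```text
clock: 16.42
position: [0.5864, -0.0084, 0.0341]
ee_rot: [-0.182, -3.133, -0.0]
force: [-8.2, 0.3, 0.6]
width: 0.435
gripper_force: 35.0
```

```bash
python3 f.py; python3 - <<'E'
from h import *
# plate mask fit: estimate its shift along fixture x
get_image("scene")
q=[.576,-.0065,-.115]
for n,z in(("scene",None),):
    L=silhouettes("pressplate",n)
    for d in L[:2]: print(d["p"],np.round(d["pixel"],1),cv2.boundingRect(d["mask"].astype(np.uint8)))
for g in(.0,.012,.018,.024): print(g,proj("scene",place(np.array([[.02+g,0,.062],[.032+g,-.035,.062],[.032+g,.035,.062]]),q)).round(1).tolist())
im=get_image("scene"); print(im[232:264,241:243].mean(1).astype(int).tolist())
E
```

```text
clock 16.42 pos [ 0.5864 -0.0084  0.0341] yang 1.455 tilt [-0.003  0.    -1.   ] j [-0.3   0.61  0.32  1.88 -0.28  0.7   1.64] w 0.43 F [-8.2  0.3  0.6]
shift [0.0105 0.0007 0.0001] turn z -0.001
blue [234 228  15  10 131] [240.99236641 232.82442748]
pred bbox [233.5 217.3] [248.8 248.2]
[[234.6, 230.5], [233.6, 217.7], [248.5, 230.1], [247.9, 217.3], [234.5, 248.2], [233.5, 235.6], [248.8, 247.7], [248.3, 235.2]]
0.82 [243.2 244.3] (229, 239, 25, 14)
0.0 [[241.3, 232.1], [228.5, 236.1], [254.1, 235.4]]
0.012 [[241.3, 235.7], [228.4, 239.8], [254.2, 239.0]]
0.018 [[241.3, 237.6], [228.4, 241.7], [254.3, 240.9]]
0.024 [[241.3, 239.4], [228.4, 243.5], [254.3, 242.8]]
[[20, 31, 93], [18, 29, 93], [16, 29, 91], [16, 27, 85], [15, 22, 72], [25, 25, 61], [57, 44, 56], [93, 70, 49], [125, 93, 52], [138, 103, 57], [119, 88, 51], [81, 61, 38], [56, 43, 30], [51, 40, 29], [51, 40, 30], [50, 40, 29], [51, 40, 30], [50, 40, 29], [48, 39, 32], [52, 46, 44], [76, 72, 72], [105, 99, 99], [118, 111, 110], [120, 113, 109], [117, 111, 105], [102, 97, 93], [71, 71, 65], [43, 51, 40], [59, 76, 44], [118, 100, 56], [184, 90, 56], [224, 66, 51]]
```

```bash
python3 -c "
from cell import *
print(sign_off())"
```

```text
the job is handed in; nothing more can be done
None
```

I handed the job in with the dial at the red mark and the blue blank held upright and square on the fixture base, pressed at about 8 N (about 18 mm of plate travel) with the pointer in the green band; no verdict came back.

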